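# Pack the weld kit tray and turn its keeper shut

## Task

Finish packing the red kit tray beside the box section that is already in it: lift the capped steel foot out of the welding jig, stand it down on the bench so that you can take it again by its other pair of faces, and set it in the open end of the tray; then stand the tall pipe behind it, both upright on the tray's floor and set down gently, not dropped. Last, turn the lock collar until its keeper arm lies across the tray's open end, fully round on its white mark, and leave the hammer, the brush and the short pipe where they lie.

Things in the scene. Friction and masses are not known exactly. Their poses are not given: they have to be found in the camera images.
- tray: Red steel kit tray, fixed. Origin at bench height. Inside x -57 to +59, y -54 to +54 mm, floor top at 6 mm, walls 4 mm thick. Its +x, +y and -y walls stand to 86 mm above the bench; the -x side is the open end, with a lip to 14 mm only. The packed section fills the -y side; a strip about 65 to 67 mm wide is free along the +y wall.
- foot_place (a point): Middle of the foot's place on the tray's floor, just inside the lip: tray x -31, y +21 mm, 6 mm above the bench. The foot's 60 mm goes across the strip, along tray y. Axes as the tray's.
- pipe_place (a point): Middle of the pipe's place on the tray's floor, behind the foot: tray x +25, y +21 mm, 6 mm above the bench. Axes as the tray's.
- keeper (a joint): Angle of the lock collar on its post (rad), growing counter-clockwise from above: 0 open, 2.0 stop = locked, arm along the tray's -y over a white stripe. At q the arm points at 2.712 + q about z in the tray's frame. Starts at 0 to 0.5. Friction about 2 N at the knob, no spring. Arm 10 mm thick, 30 to 46 mm above the bench, reaches 97 mm from the axis.
- keeper_knob (a point): Point on the axis of the upright black knob on the keeper arm, 75 mm above the bench and 78 mm from the collar's axis. The knob is 20 mm across and stands from the arm's top (46 mm) to 94 mm above the bench. Push it sideways or pinch it.
- keeper_hinge (a point): Point on the collar's vertical axis, 75 mm above the bench, at tray x -82, y +70 mm, outside the open end. Collar 36 mm across; post to 76 mm above the bench, on a 6 mm base plate that runs from the open end to tray x -103 mm (y -57 to +91 mm).
- section: Bare steel box section, 112 mm long (x), 40 mm wide (y), 80 mm high, already lying on edge in the tray along its -y wall, long axis along tray x. Loose, about 0.6 kg; it stays there. Origin: centre of its underside.
- jig: Grey welding jig bolted to the bench: base plate 100 mm (x) by 110 mm (y), 6 mm thick, with two upright cheeks on its -x and +x sides, 52 mm apart, 10 mm thick, 60 mm wide (y), to 66 mm above the bench. Open at -y and +y. Origin: under the base plate's centre, at bench height.
- foot: Capped steel foot: closed block 48 (x) by 60 (y) by 50 mm high, about 0.35 kg. Origin: centre of its underside. It stands in the jig, 6 mm above the bench, between cheeks that hide its -x and +x faces: take it there across its 60 mm. In the tray those 60 mm faces lie between wall and section, both 30 mm higher: hold it there across its 48 mm.
- pipe: Tall bare steel pipe standing on end: 60 mm across, 120 mm high, 4 mm wall, open at both ends, about 0.4 kg. Origin: centre of its underside. In the tray it stands 40 mm above the walls.
- stub: Bystander: short pipe standing on end, 60 mm across, 55 mm high. Origin: centre of its underside. Leave it.
- hammer: Bystander: hammer about 260 mm long, origin at its middle, lying along its x, handle to -x, on the left beyond the tray. Leave it.
- brush: Bystander: hand brush about 200 mm long, origin at its middle, lying along its x, near the bench's right side. Leave it.
There are look-alikes about, which are no part of the job. There is more than one size of the jig; the job needs the largest.

How it is judged:
By the outcome, as a careful person would: the job done as asked, in the order asked, and still so for the second after the job is handed in, with the robot touching nothing.
It also fails if it takes over 72 s, if anything falls off the work surface, if the arm or the gripper's body presses on something with over 40 N, if the wrist force passes 120 N, or if a joint passes its speed limit or range.

## Robot

A 7-joint arm with a two-finger parallel gripper is mounted at the origin on the work surface. World frame = base frame: x ahead of the robot, y to its left, z up, the work surface at z = 0. Lengths are in mm, angles in rad, forces in N, time in s.
With the tool pointing down it reaches from about 425 to 1025 mm from the base axis. Payload 9.4 kg.
Tool frame: the origin (TCP) lies at the very end of the fingers, on their centre line; the grasp point (between the pads) lies 19 mm behind it (robot.pinch_z is the distance from the TCP to the grasp point, in mm); z points along the fingers, y is the line along which they close (so a half turn about z gives the same grasp; the last joint's range is limited). The gripper opens to 85 mm and grips with 20 to 120 N. Pads are 22 mm wide; open, the fingers measure 114 mm over their backs; the gripper's body (76 mm by 85 mm) begins 54 mm behind the grasp point. The pads swing forward as they close: fully open they stand 13 mm farther back than shut.
Start: joints at [1.066, 0.599, -0.003, 1.599, 0.002, 0.943, -0.08], TCP at [300.772, -659.667, 231.275] pointing down, gripper open.
Joint ranges: [-2.57, 2.57], [-0.35, 1.97], [-1.29, 1.29], [0.11, 2.56], [-1.05, 4.19], [0.11, 1.86], [-2.63, 2.63]. Speed limits (rad/s): [2.22, 2.22, 3.01, 3.01, 3.14, 3.14, 3.14].

## Interface

Orientations are given as [roll, pitch, yaw] about the fixed x, y, z axes, in that order (R = Rz(yaw) Ry(pitch) Rx(roll)).
In Python, from rig import readout, eyes, robot, nets gives the robot as it stands. The module is installed in compiled form; this text tells all that it offers.
- The arm moves only by the shell command python3 -m handwheel 'ROWS' [FORCE]. ROWS is a JSON object of lists of equal length, an entry for each row: "xyz": the shift along the tool's x, y, z in m, a list of three; "twist": the turn about the tool's z in rad; "claw": the closure, from -1 (fully open) to 1 (shut). A call has 1 to 12 rows; each row is the pose to reach, as a shift and turn from the pose commanded when the call began, along the tool's axes at that moment; what a row does not reach only later rows make up. A row lasts 1/12 s, in which the tool goes at most 41.7 mm and 7.16 degrees, less where a joint would pass 70% of its speed; a pose out of reach is approached as far as the arm can. A call with a gripper value outside its range is refused whole. The fingers move at their own pace and stop on an object; FORCE is the grip in N (left out, the last holds). Time passes only in rows, so rows that repeat a pose let the fingers close. It gives the time, the measured TCP pose, the force, the opening and the grip force at its end, in the units of the state.
- readout.sense(): the state, without advancing time (a new reading comes with each control period).
- eyes.camera(name): name is "side" or "top" or "wrist"; returns the picture (420x560x3 uint8, blue, green, red); there is no depth.
- eyes.camera_model(name): a dict with "fx", "fy", "cx", "cy" (pixels), "extrinsics" (4x4, takes a point from camera to world coordinates). Camera axes: x right, y down, z forward; pixel columns grow to the right and rows downward; lengths in mm; the calibration is good to about 2 mm. A picture is of the moment at which its call begins: read the wrist's pose just before it. camera_model takes no time and is no camera call; for the wrist camera it gives the pose at the moment of the call.
- robot.hand_in(): hands the job in; it is judged then, once.
Trained networks look in the newest picture that a camera, given by its name, has taken for a name from the list of things; names that differ only in an ending like _2 or _b are one class to them, and where a whole thing is asked for, a point or a joint stands for the part that bears it (a point fixed in the world has none). Each returns a list of dicts, best first, with "score" (0 to 1); they miss things now and then, are a little off and sometimes report something else, mostly with a low value. They report only what shows in the picture. A call takes as long as a camera call. They do not tell look-alikes from the thing itself.
- nets.trace(camera, target): "pixels" (420x560 bool, what is visible of it) and "bbox" ([centre column, centre row, width, height] in pixels, round what is visible of it).
The state is a dict: "time": time; "joint_positions": joint angles; "qvel": joint speeds; "joint_efforts": joint torques, N m; "position": TCP position; "ee_rot": TCP orientation; "ft_force": force on the tool from outside, world axes, zero at the start; "torque": the same for the moment, N m; "finger_gap": finger opening in mm; "grasp_force": force on a finger pad.
Only numpy, scipy, OpenCV 4.12 (cv2) and the standard library are available. Lean on these libraries where they do the work, as an engineer would, in place of code of your own. Each camera call takes 0.05 s, during which the arm holds its last target. There are 200 camera calls.

## Working session

There is one attempt and no reset: what is moved stays moved. The work goes in short steps, Python scripts to look and compute and a shell command to move; the robot and the scene stay as the last step left them, time stands still between calls to the robot, and variables do not carry over. Pictures are saved under pics/ and viewed, at most 10 in all, crops included, and the job is handed in when it is done.

```bash
mkdir -p pics
cat > h.py <<'E'
import numpy as np, cv2
from rig import readout, eyes, robot, nets
def ray(m,u,v):
    E=np.array(m['extrinsics']); d=E[:3,:3]@np.array([(u-m['cx'])/m['fx'],(v-m['cy'])/m['fy'],1]); return E[:3,3],d
def at(m,u,v,z):
    o,d=ray(m,u,v); return (o+d*(z-o[2])/d[2])[:2]
def proj(m,P):
    E=np.array(m['extrinsics']); p=E[:3,:3].T@(np.array(P,float)-E[:3,3]); return np.array([m['fx']*p[0]/p[2]+m['cx'],m['fy']*p[1]/p[2]+m['cy']])
E
python3 - <<'E'
from h import *
s=readout.sense(); print(s['time'],s['position'],s['ee_rot'],s['finger_gap'])
for c in ['top','side']:
    im=eyes.camera(c); cv2.imwrite(f'pics/{c}0.png',im); m=eyes.camera_model(c); print(c,m['fx'],m['cx'],m['cy'],np.round(m['extrinsics'],3).tolist())
    for t in ['tray','jig','foot','pipe','keeper','stub','section']:
        for r in nets.trace(c,t)[:4]:
            print(c,t,round(r['score'],2),np.round(r['bbox']).tolist())
E
```

```text
0.0 [ 300.5668366  -659.24320926  230.39752014] [-3.14001163e+00  1.50762550e-04  4.27839774e-01] 85.52590600430112
top 406.33451366182084 282.43174135476 210.42535679918427 [[0.002, -0.997, 0.077, 436.336], [-1.0, -0.002, -0.009, -24.306], [0.009, -0.077, -0.997, 1354.419], [0.0, 0.0, 0.0, 1.0]]
top jig 0.83 [159.0, 275.0, 32.0, 27.0]
top jig 0.66 [127.0, 192.0, 33.0, 27.0]
top jig 0.59 [177.0, 227.0, 39.0, 40.0]
top foot 0.69 [177.0, 225.0, 23.0, 16.0]
top pipe 0.81 [364.0, 224.0, 24.0, 20.0]
top keeper 0.7 [176.0, 226.0, 40.0, 42.0]
top keeper 0.6 [255.0, 214.0, 24.0, 28.0]
top stub 0.57 [361.0, 159.0, 24.0, 24.0]
top section 0.64 [296.0, 183.0, 17.0, 35.0]
side 493.40965672267316 276.6244606742182 205.16243392041193 [[-0.784, -0.364, 0.503, -151.306], [-0.62, 0.431, -0.656, 858.465], [0.022, -0.826, -0.563, 849.426], [0.0, 0.0, 0.0, 1.0]]
side jig 0.91 [114.0, 320.0, 39.0, 44.0]
side jig 0.77 [198.0, 300.0, 59.0, 54.0]
side jig 0.56 [256.0, 236.0, 23.0, 28.0]
side foot 0.79 [198.0, 291.0, 30.0, 26.0]
side foot 0.64 [283.0, 166.0, 17.0, 19.0]
side pipe 0.77 [337.0, 181.0, 24.0, 43.0]
side pipe 0.45 [256.0, 233.0, 20.0, 30.0]
side keeper 0.85 [254.0, 235.0, 23.0, 30.0]
side stub 0.92 [285.0, 166.0, 20.0, 20.0]
side section 0.94 [263.0, 198.0, 41.0, 42.0]
side section 0.42 [255.0, 233.0, 20.0, 31.0]
```

View pics/top0.png

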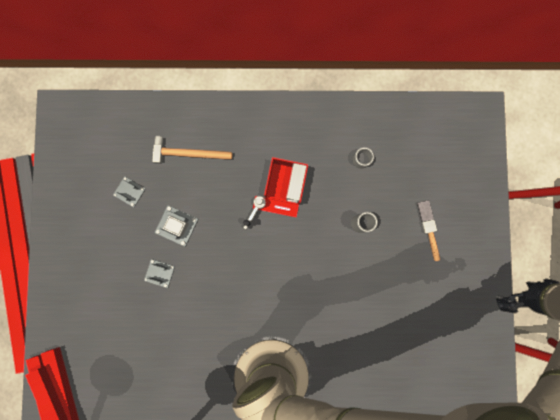

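View pics/side0.png

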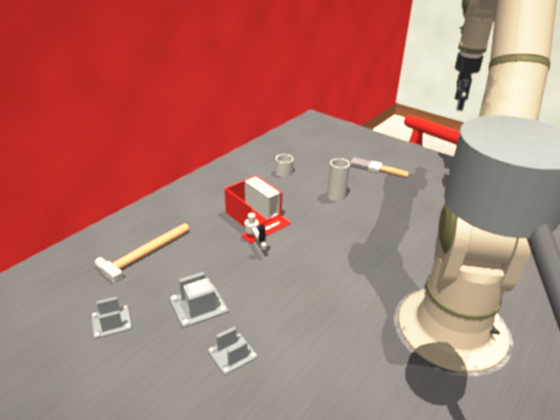

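Three jigs in the top view: (128,192), (177,227) and (159,274). The one at (177,227) is the largest and holds the foot. Two round pipes: (368,221), the tall one by its shadow and the side view, and (364,157), the short stub. The tray is at (287,183), its keeper post at (259,202) and its knob at (247,223). I'll confirm in an enlarged crop.

Run:
```python
from h import *
im=cv2.imread('pics/top0.png'); m=eyes.camera_model('top')
a=cv2.resize(im[150:300,105:325],None,fx=3.6,fy=3.6,interpolation=cv2.INTER_CUBIC)
cv2.imwrite('pics/crop1.png',a)
for n,u,v,z in [('foot',175,225,56),('pipe',368.5,221.5,120),('stub',364,157,55),('post',259,202,76),('knob',247,223,94),('tray',287,183,40),('jigA',128,192,0),('jigB',159,274,0),('hammer',192,153,10)]:
    print(n,np.round(at(m,u,v,z)))
```

```text
foot [489. 306.]
pipe [ 499. -298.]
stub [ 711. -301.]
post [562.  38.]
knob [494.  74.]
tray [628. -51.]
jigA [602. 480.]
jigB [330. 369.]
hammer [732. 266.]
```

View pics/crop1.png

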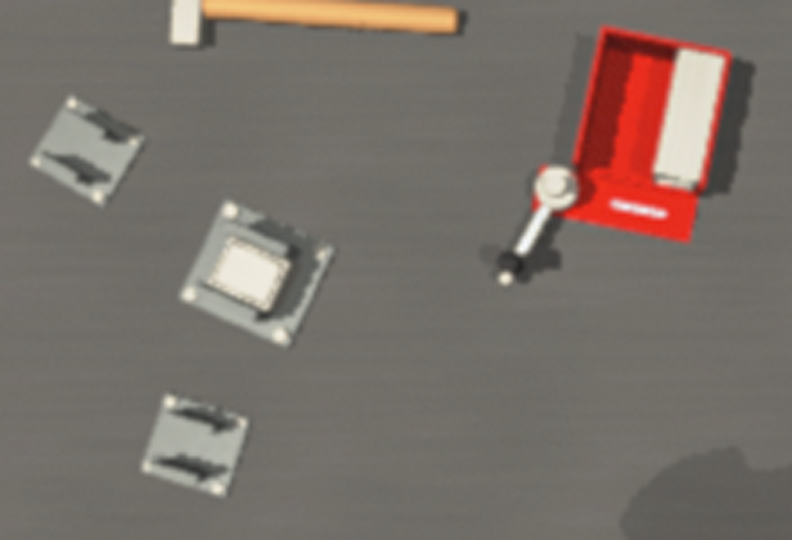

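The crop confirms it: the middle jig (257,272 in the crop) is clearly larger than its two look-alikes and holds the foot. I'll start by moving towards the pipe, which is on the way, and look there.

```bash
python3 -m handwheel '{"xyz":[[0.376,-0.245,-0.07],[0.376,-0.245,-0.07],[0.376,-0.245,-0.07],[0.376,-0.245,-0.07],[0.376,-0.245,-0.07],[0.376,-0.245,-0.07],[0.376,-0.245,-0.07],[0.376,-0.245,-0.07],[0.376,-0.245,-0.07],[0.376,-0.245,-0.07],[0.376,-0.245,-0.07],[0.376,-0.245,-0.07]],"twist":[-1.37,-1.37,-1.37,-1.37,-1.37,-1.37,-1.37,-1.37,-1.37,-1.37,-1.37,-1.37],"claw":[-1,-1,-1,-1,-1,-1,-1,-1,-1,-1,-1,-1]}' 60
python3 - <<'E'
from h import *
s=readout.sense(); im=eyes.camera('wrist'); m=eyes.camera_model('wrist'); cv2.imwrite('pics/w1.png',im)
print(s['time'],s['position'],s['ee_rot'],s['joint_positions'],m['fx'],m['cx'],m['cy'],np.round(m['extrinsics'],3).tolist())
for t in ['pipe','tray','keeper']:
  for r in nets.trace('wrist',t)[:3]: print(t,round(r['score'],2),np.round(r['bbox']).tolist())
E
```

```text
time: 1.8
position: [546.3, -272.5, 303.2]
ee_rot: [3.136, -0.001, 1.815]
ft_force: [1.4, 1.3, -0.0]
finger_gap: 85.7
grasp_force: 0.0
1.8 [ 546.25549475 -272.47109116  303.18238046] [ 3.13601550e+00 -1.46064322e-03  1.81480428e+00] [ 0.67643505  0.41722216 -0.43337184  1.77344043  0.2000052   0.99078716
  0.4103103 ] 344.68888644285585 278.22158124053334 211.06460668457106 [[0.972, 0.223, 0.069, 527.392], [0.233, -0.933, -0.274, -208.404], [0.003, 0.282, -0.959, 444.978], [0.0, 0.0, 0.0, 1.0]]
pipe 0.92 [225.0, 191.0, 64.0, 74.0]
tray 0.69 [390.0, 35.0, 191.0, 69.0]
```

View pics/w1.png

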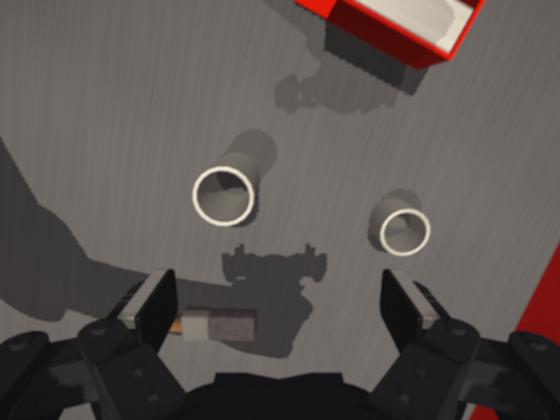

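The tall pipe's rim is centred at about (223,196) and the stub at (405,232). The tray is at the top edge. Next I'll view the tray from above.

```bash
python3 -m handwheel '{"xyz":[[0.134,0.13,-0.017],[0.134,0.13,-0.017],[0.134,0.13,-0.017],[0.134,0.13,-0.017],[0.134,0.13,-0.017],[0.134,0.13,-0.017],[0.134,0.13,-0.017]],"twist":[-0.5,-0.5,-0.5,-0.5,-0.5,-0.5,-0.5],"claw":[-1,-1,-1,-1,-1,-1,-1]}'
python3 - <<'E'
from h import *
s=readout.sense(); im=eyes.camera('wrist'); m=eyes.camera_model('wrist'); cv2.imwrite('pics/w2.png',im)
print(s['time'],s['position'],s['ee_rot'])
import pickle; pickle.dump(m,open('w2.pkl','wb'))
r=nets.trace('wrist','section')
for x in r[:2]: print(x['score'],np.round(x['bbox']))
E
```

```text
time: 2.58
position: [637.7, -121.5, 317.7]
ee_rot: [-3.141, -0.0, 2.297]
ft_force: [-0.1, -0.9, 0.9]
finger_gap: 85.4
grasp_force: 0.0
2.5833 [ 637.66695361 -121.50573629  317.68247433] [-3.14071888e+00 -4.03779285e-04  2.29671691e+00]
0.65 [295. 138.  92. 108.]
```

View pics/w2.png

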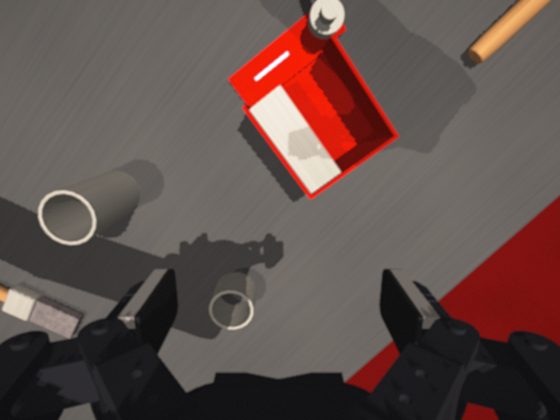

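View: tray far corners at (397,136) and (311,198), base plate corner at (229,80), post top at (326,15), section top from (265,93) to (325,188).

```bash
cat >> h.py <<'E'
from scipy.optimize import least_squares
def fitpose(m,pts,obs,x0):
    def tw(p): 
        c,s=np.cos(p[2]),np.sin(p[2]); return [[p[0]+c*X-s*Y,p[1]+s*X+c*Y,Z] for X,Y,Z in pts]
    f=lambda p:(np.array([proj(m,q) for q in tw(p)])-obs).ravel()
    r=least_squares(f,x0,x_scale=[10,10,.1],loss='soft_l1'); return r.x,np.round(r.fun.reshape(-1,2),1)
E
python3 - <<'E'
from h import *; import pickle
m=pickle.load(open('w2.pkl','rb')); im=cv2.imread('pics/w2.png')
x,res=fitpose(m,[(63,58,86),(63,-58,86),(-103,-57,6),(-82,70,76),(59,-50,86)],np.array([(397,136),(311,198),(229,80),(326,15),(311,194)]),[628,-51,-.2]); print(x,res.tolist())
# silhouette IoU fit
b,g,r=[im[...,i].astype(int) for i in range(3)]
red=((r>90)&(g<70)&(b<70)).astype(np.uint8); red[210:]=0
k=max(range(1,(cc:=cv2.connectedComponentsWithStats(red))[0]),key=lambda i:cc[2][i,4]); mk=(cc[1]==k).astype(np.uint8)
cn=cv2.findContours(mk,cv2.RETR_EXTERNAL,cv2.CHAIN_APPROX_NONE)[0][0]
print(np.round(cv2.approxPolyDP(cv2.convexHull(cn),2.5,True)[:,0]).tolist())
# pipe rim in w2: ellipse centre -> z=120
print('pipe w2',at(m,67,217.5,120),'stub',at(m,231,310,55))
E
```

```text
[ 6.29978815e+02 -5.25822425e+01 -1.92439092e-01] [[0.3, 0.4], [-2.0, 2.6], [-3.8, 0.5], [0.6, -5.4], [1.7, -0.4]]
[[305, 14], [345, 27], [398, 135], [311, 198], [302, 191], [247, 117], [229, 81], [232, 75]]
pipe w2 [ 497.23651132 -296.37110114] stub [ 713.19308386 -305.88423864]
```

```bash
python3 -m handwheel '{"xyz":[[0.365,0.2,0.07],[0.365,0.2,0.07],[0.365,0.2,0.07],[0.365,0.2,0.07],[0.365,0.2,0.07],[0.365,0.2,0.07],[0.365,0.2,0.07],[0.365,0.2,0.07],[0.365,0.2,0.07],[0.365,0.2,0.07],[0.365,0.2,0.07],[0.365,0.2,0.07]],"twist":[-0.46,-0.46,-0.46,-0.46,-0.46,-0.46,-0.46,-0.46,-0.46,-0.46,-0.46,-0.46],"claw":[-1,-1,-1,-1,-1,-1,-1,-1,-1,-1,-1,-1]}'
python3 - <<'E'
from h import *
s=readout.sense(); im=eyes.camera('wrist'); m=eyes.camera_model('wrist'); cv2.imwrite('pics/w3.png',im)
import pickle; pickle.dump(m,open('w3.pkl','wb'))
r=nets.trace('wrist','foot')
for x in r[:2]: print(x['score'],np.round(x['bbox']))
mk=r[0]['pixels'].astype(np.uint8); cn=max(cv2.findContours(mk,0,1)[0],key=cv2.contourArea)
print(cv2.minAreaRect(cn),cv2.approxPolyDP(cn,4,True)[:,0].tolist())
# bright top face
g=cv2.cvtColor(im,6); 
u,v=map(int,x['bbox'][:2]) if False else map(int,r[0]['bbox'][:2])
b=((g>200)*255).astype(np.uint8); cs=[c for c in cv2.findContours(b,0,1)[0] if cv2.contourArea(c)>800]
for c in cs:
  q=cv2.boxPoints(cv2.minAreaRect(c)); print(np.round(q).tolist()); w=np.array([at(m,*p,56) for p in q]); print('world',np.round(w,1).tolist(),w.mean(0))
E
```

```text
time: 3.68
position: [543.6, 286.1, 247.8]
ee_rot: [-3.141, -0.001, 2.76]
ft_force: [0.0, -0.4, -0.9]
finger_gap: 85.8
grasp_force: 0.0
0.66 [282. 122.  63.  60.]
((280.97149658203125, 121.99837493896484), (64.69446563720703, 53.227455139160156), 3.2704880237579346) [[250, 97], [251, 146], [310, 146], [312, 98]]
```

View pics/w3.png

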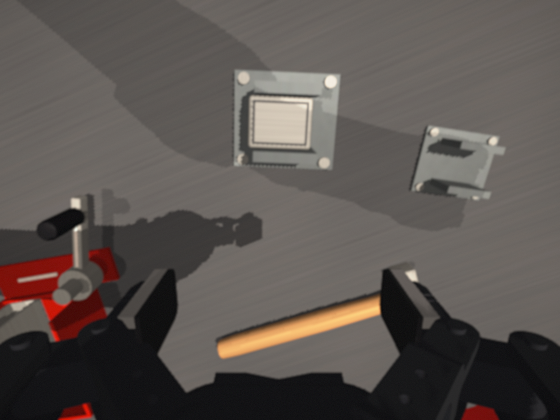

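Foot top is a face centred at (281,122) with a slight tilt. Plate corners are (234,70), (339,74), (334,170) and (234,166). The keeper knob is at (44,230)–(80,216).

Run:
```python
from h import *; import pickle
m=pickle.load(open('w3.pkl','rb'))
pos=np.array([543.6,286.1]);yaw=2.76
tx=np.array([np.cos(yaw),np.sin(yaw)]);ty=np.array([np.sin(yaw),-np.cos(yaw)])
for n,q,z in [('foottop',[(249.5,96),(312,97.5),(310.5,149),(249.5,146)],56),('plate',[(234,70),(339,74),(334,170),(234,166)],6)]:
    w=np.array([at(m,*p,z) for p in q]); c=w.mean(0)
    e=(w[1]-w[0])+(w[2]-w[3]); e/=np.linalg.norm(e)
    print(n,c,'sides',np.round([np.linalg.norm(w[i]-w[(i+1)%4]) for i in range(4)],1),'rel x,y',(c-pos)@tx,(c-pos)@ty,'angle in tool (x->y twist)',np.arctan2(-(e@tx),e@ty))
print('knob top',at(m,44,230,94),'post top',at(m,64,294,76))
```

```text
foottop [490.45464751 306.17301537] sides [57.6 47.  58.6 45.5] rel x,y 56.79792296669493 -1.162060437584388 angle in tool (x->y twist) 0.038011149644463484
plate [493.3851474  310.93092295] sides [109.2 100.6 112.3 100.1] rel x,y 55.85004620237482 4.344939084341537 angle in tool (x->y twist) 0.04007961505546877
knob top [496.46773652  71.15235854] post top [564.64996576  37.30111641]
```

```bash
python3 -m handwheel '{"xyz":[[0.03,0,0.04],[0.0565,0.0005,0.08],[0.0565,0.0005,0.1],[0.0565,0.0005,0.135],[0.0565,0.0005,0.17],[0.0565,0.0005,0.2],[0.0565,0.0005,0.22],[0.0565,0.0005,0.228],[0.0565,0.0005,0.228]],"twist":[0.039,0.039,0.039,0.039,0.039,0.039,0.039,0.039,0.039],"claw":[-1,-1,-1,-1,-1,-1,-1,-1,-1]}'
python3 -m handwheel '{"xyz":[[0,0,0],[0,0,0],[0,0,0],[0,0,0],[0,0,0],[0,0,0],[0,0,0],[0,0,0]],"twist":[0,0,0,0,0,0,0,0],"claw":[1,1,1,1,1,1,1,1]}' 60
```

```text
time: 4.53
position: [492.9, 303.7, 18.8]
ee_rot: [-3.139, -0.0, 2.716]
ft_force: [0.6, 0.1, 0.1]
finger_gap: 85.5
grasp_force: 0.0
time: 5.2
position: [493.7, 306.6, 22.2]
ee_rot: [3.139, 0.002, 2.718]
ft_force: [0.1, -1.4, 6.2]
finger_gap: 59.3
grasp_force: 65.5
```

```bash
python3 -m handwheel '{"xyz":[[0,0,-0.01],[0,0,-0.03],[0,0,-0.06],[0,0,-0.09],[0,0,-0.09],[-0.04,-0.03,-0.09],[-0.075,-0.06,-0.09],[-0.112,-0.0885,-0.09],[-0.112,-0.0885,-0.08],[-0.112,-0.0885,-0.07],[-0.112,-0.0885,-0.06],[-0.112,-0.0885,-0.06]],"twist":[0,0,0,0,0,-0.1,-0.2,-0.235,-0.235,-0.235,-0.235,-0.235],"claw":[1,1,1,1,1,1,1,1,1,1,1,1]}'
python3 -c "
from h import *
im=eyes.camera('wrist');cv2.imwrite('pics/w4.png',im)"
```

```text
time: 6.2
position: [556.9, 179.7, 78.8]
ee_rot: [-3.141, -0.002, 2.954]
ft_force: [-0.1, 0.6, -2.3]
finger_gap: 58.8
grasp_force: 65.5
```

View pics/w4.png

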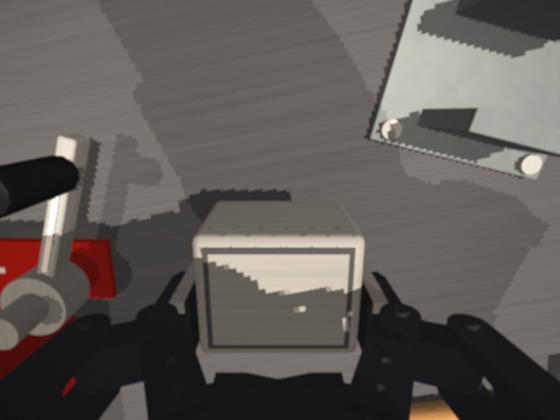

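The foot is held squarely between the fingers (centre about (280,295)). Lowering it to the bench.

```bash
python3 -m handwheel '{"xyz":[[0,0,0.02],[0,0,0.035],[0,0,0.05],[0,0,0.056],[0,0,0.058],[0,0,0.06],[0,0,0.061],[0,0,0.062],[0,0,0.062]],"twist":[0,0,0,0,0,0,0,0,0],"claw":[1,1,1,1,1,1,1,1,1]}'
```

```text
time: 7.0
position: [558.5, 179.8, 18.7]
ee_rot: [3.141, 0.001, 2.954]
ft_force: [0.8, 1.0, -3.8]
finger_gap: 59.3
grasp_force: 65.6
```

```bash
python3 -m handwheel '{"xyz":[[0,0,0.001],[0,0,0.002],[0,0,0.002]],"twist":[0,0,0],"claw":[1,1,1]}'; python3 -m handwheel '{"xyz":[[0,0,0.001],[0,0,0.002],[0,0,0.002]],"twist":[0,0,0],"claw":[1,1,1]}'
```

```text
time: 7.25
position: [558.4, 179.6, 16.3]
ee_rot: [3.142, 0.0, 2.954]
ft_force: [0.3, 0.9, -2.7]
finger_gap: 59.2
grasp_force: 65.9
time: 7.5
position: [558.4, 179.6, 16.2]
ee_rot: [-3.141, 0.002, 2.954]
ft_force: [-5.0, -5.2, 22.5]
finger_gap: 59.3
grasp_force: 68.4
```

```bash
python3 -m handwheel '{"xyz":[[0,0,0],[0,0,0],[0,0,0],[0,0,0],[0,0,0],[0,0,-0.01],[0,0,-0.03],[0,0,-0.06],[0,0,-0.08],[0,0,-0.08]],"twist":[0,0,0,0,0,0,0,0,0,-0.1],"claw":[-1,-1,-1,-1,-1,-1,-1,-1,-1,-1]}'
python3 -m handwheel '{"xyz":[[0,0,0],[0,0,0],[0,0,0],[0,0,0],[0,0,0],[0,0,0],[0,0,0],[0,0,0],[0,0,0],[0,0,0],[0,0,0],[0,0,0]],"twist":[-1.474,-1.474,-1.474,-1.474,-1.474,-1.474,-1.474,-1.474,-1.474,-1.474,-1.474,-1.474],"claw":[-1,-1,-1,-1,-1,-1,-1,-1,-1,-1,-1,-1]}'
```

```text
time: 8.33
position: [559.8, 180.9, 98.8]
ee_rot: [3.139, 0.005, 3.053]
ft_force: [-0.3, 1.5, -1.0]
finger_gap: 85.5
grasp_force: 0.0
time: 9.33
position: [558.3, 179.4, 94.8]
ee_rot: [-3.141, -0.0, -1.749]
ft_force: [0.7, 0.3, 0.1]
finger_gap: 85.4
grasp_force: 0.0
```

```bash
python3 -m handwheel '{"xyz":[[0,0,0],[0,0,0],[0,0,0],[0,0,0],[0,0,0],[0,0,0],[0,0,0],[0,0,0],[0,0,0],[0,0,0],[0,0,0],[0,0,0]],"twist":[1.48,1.48,1.48,1.48,1.48,1.48,1.48,1.48,1.48,1.48,1.48,1.48],"claw":[-1,-1,-1,-1,-1,-1,-1,-1,-1,-1,-1,-1]}'
python3 -m handwheel '{"xyz":[[0,0,0],[0,0,0],[0,0,0],[0,0,0],[0,0,0],[0,0,0],[0,0,0],[0,0,0],[0,0,0],[0,0,0],[0,0,0],[0,0,0]],"twist":[1.48,1.48,1.48,1.48,1.48,1.48,1.48,1.48,1.48,1.48,1.48,1.48],"claw":[-1,-1,-1,-1,-1,-1,-1,-1,-1,-1,-1,-1]}'
```

```text
time: 10.33
position: [558.2, 179.7, 95.0]
ee_rot: [3.142, 0.0, 3.041]
ft_force: [-0.5, -0.2, -0.1]
finger_gap: 85.9
grasp_force: 0.0
time: 11.33
position: [558.1, 180.0, 94.9]
ee_rot: [-3.141, -0.001, 1.562]
ft_force: [0.7, 0.4, 0.9]
finger_gap: 85.5
grasp_force: 0.0
```

```bash
python3 -m handwheel '{"xyz":[[0,0,0.01],[0,0,0.02],[0,0,0.04],[0,0,0.06],[0,0,0.072],[0,0,0.077],[0,0,0.077]],"twist":[0.12,0.179,0.179,0.179,0.179,0.179,0.179],"claw":[-1,-1,-1,-1,-1,-1,-1]}'
python3 -m handwheel '{"xyz":[[0,0,0],[0,0,0],[0,0,0],[0,0,0],[0,0,0],[0,0,0],[0,0,0],[0,0,0],[0,0,0]],"twist":[0,0,0,0,0,0,0,0,0],"claw":[1,1,1,1,1,1,1,1,1]}' 60
```

```text
time: 11.92
position: [557.6, 179.7, 16.5]
ee_rot: [-3.14, 0.001, 1.389]
ft_force: [0.3, -0.7, -0.3]
finger_gap: 85.7
grasp_force: 0.0
time: 12.67
position: [557.8, 179.8, 18.3]
ee_rot: [-3.142, -0.0, 1.389]
ft_force: [-3.4, 0.7, 7.3]
finger_gap: 47.2
grasp_force: 63.0
```

```bash
python3 -m handwheel '{"xyz":[[0,0,-0.02],[0,0,-0.05],[0,0,-0.09],[0,0,-0.13],[-0.305,0.112,-0.285],[-0.305,0.112,-0.285],[-0.305,0.112,-0.285],[-0.305,0.112,-0.285],[-0.305,0.112,-0.285],[-0.305,0.112,-0.285],[-0.305,0.112,-0.285],[-0.305,0.112,-0.285]],"twist":[0,0,0,0,0,0,0,0,0,0,0,0],"claw":[1,1,1,1,1,1,1,1,1,1,1,1]}'
python3 -m handwheel '{"xyz":[[-0.03,0.015,-0.02],[-0.03,0.015,-0.02],[-0.03,0.015,-0.02]],"twist":[0,0,0],"claw":[1,1,1]}'
python3 - <<'E'
from h import *
import pickle
s=readout.sense(); m=eyes.camera_model('wrist'); im=eyes.camera('wrist'); cv2.imwrite('pics/w5.png',im); pickle.dump(m,open('w5.pkl','wb'))
print(s['time'],s['position'],s['ee_rot'])
E
```

```text
time: 13.67
position: [608.6, -119.0, 292.2]
ee_rot: [3.141, 0.0, 1.388]
ft_force: [0.9, 1.2, -4.2]
finger_gap: 47.2
grasp_force: 63.1
time: 13.92
position: [618.5, -152.1, 312.0]
ee_rot: [3.139, 0.001, 1.384]
ft_force: [0.1, 0.6, -3.4]
finger_gap: 47.3
grasp_force: 63.2
13.9167 [ 618.51132141 -152.12681331  311.96428048] [3.13926504e+00 7.80680497e-04 1.38394344e+00]
```

View pics/w5.png

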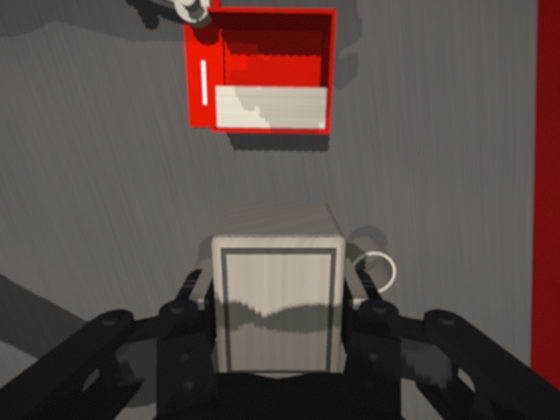

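The tray is fully in view: wall corners at about (337,9) and (332,133), section top from (214,86) to (328,130), white mark at (204,82). I'll fit its edges numerically.

Run:
```python
from h import *; import pickle
m=pickle.load(open('w5.pkl','rb')); im=cv2.imread('pics/w5.png').astype(int)
b,g,r=im[...,0],im[...,1],im[...,2]; red=(r>80)&(g<60)&(b<60); red[160:]=0; red[:,400:]=0
wh=(b>90)&(abs(r-b)<50); 
rt=[(np.where(red[v])[0].max()+.5,v) for v in range(15,128)]
bt=[(u,np.where(red[:,u])[0].max()+.5) for u in range(225,322)]
tp=[(u,np.where(red[:,u])[0].min()-.5) for u in range(235,330)]
sec=wh[60:131]; 
st=[(u,60+np.where(wh[60:131,u])[0].min()-.5) for u in range(222,322)]
def line(pts,z):
    w=np.array([at(m,*p,z) for p in pts]); vx,vy,x,y=cv2.fitLine(w.astype(np.float32),cv2.DIST_HUBER,0,.01,.01).ravel(); return np.array([x,y]),np.array([vx,vy])
for n,p,z in [('right x=63',rt,86),('bottom y=-58',bt,86),('top y=58',tp,86),('section inner top',st,86)]:
    c,d=line(p,z); a=np.arctan2(d[1],d[0]); print(n,c,'ang mod 90',(a+np.pi/4)%(np.pi/2)-np.pi/4)
    globals()['L_'+n.split()[0]]=(c,d)
yaw=np.mean([(np.arctan2(L[1][1],L[1][0])+np.pi/4)%(np.pi/2)-np.pi/4 for L in (L_right,L_bottom,L_top)])
R=np.array([[np.cos(yaw),-np.sin(yaw)],[np.sin(yaw),np.cos(yaw)]])
x63=(R.T@L_right[0])[0]; ym=(R.T@L_bottom[0])[1]; yp=(R.T@L_top[0])[1]; ys=(R.T@L_section[0])[1]
print('yaw',yaw,'width',yp-ym,'section inner edge tray y',ys-(yp+ym)/2)
T=R@np.array([x63-63,(yp+ym)/2]); print('tray',T)
for n,q in [('foot',(-31,21)),('pipe',(25,21)),('hinge',(-82,70))]: print(n,T+R@np.array(q))
print('post px',proj(m,[*(T+R@np.array((-82,70))),76]))
```

```text
right x=63 [693.135    -58.141384] ang mod 90 -0.20614105
bottom y=-58 [ 645.71313 -111.07474] ang mod 90 -0.20051908
top y=58 [662.3159     5.631662] ang mod 90 -0.20090091
section inner top [629.61053  -60.876472] ang mod 90 -0.20064771
yaw -0.20252036 width 117.660706 section inner edge tray y -12.896866
tray [630.9078 -47.9769]
foot [604.76524533 -21.17077716]
pipe [659.62075986 -32.43455048]
hinge [564.66334626  37.08587733]
post px [185.3677146   -4.68717216]
```

Run:
```python
from h import *; import pickle
m=pickle.load(open('w5.pkl','rb')); g=cv2.imread('pics/w5.png',0).astype(float)
print('col280 rows200-260',g[196:262,260].astype(int).tolist())
p=np.array([618.5,-152.1]);yaw=1.384;z=312+32
tx=np.array([np.cos(yaw),np.sin(yaw)]);ty=np.array([np.sin(yaw),-np.cos(yaw)])
for u,v in [(213,237),(345,237)]:
    d=at(m,u,v,z)-p; print(d@tx,d@ty)
```

```text
col280 rows200-260 [97, 97, 97, 97, 97, 97, 96, 95, 97, 97, 97, 96, 96, 97, 98, 97, 96, 96, 96, 98, 97, 96, 98, 98, 98, 98, 98, 98, 98, 98, 99, 100, 100, 101, 100, 100, 100, 101, 106, 113, 123, 140, 156, 164, 166, 167, 168, 170, 172, 174, 169, 141, 99, 78, 80, 82, 82, 100, 135, 162, 170, 169, 168, 169, 169, 168]
28.442911187487756 -21.409365041031446
28.405884181824696 23.727608170506553
```

```bash
python3 -m handwheel '{"xyz":[[0.04,-0.012,0],[0.08,-0.024,0],[0.1256,-0.0368,0.01],[0.1256,-0.0368,0.03],[0.1256,-0.0368,0.07],[0.1256,-0.0368,0.11],[0.1256,-0.0368,0.15],[0.1256,-0.0368,0.175],[0.1256,-0.0368,0.175],[0.1256,-0.0368,0.175]],"twist":[0.016,0.016,0.016,0.016,0.016,0.016,0.016,0.016,0.016,0.016],"claw":[1,1,1,1,1,1,1,1,1,1]}'
python3 - <<'E'
from h import *
import pickle
P=[]
for i in range(3):
  s=readout.sense(); P.append([*s['position'],s['ee_rot'][2]]); m=eyes.camera_model('wrist'); im=eyes.camera('wrist')
cv2.imwrite('pics/w6.png',im); pickle.dump(m,open('w6.pkl','wb')); print(np.round(P,3))
yaw=-.2025;R=np.array([[np.cos(yaw),-np.sin(yaw)],[np.sin(yaw),np.cos(yaw)]]);T=np.array([630.9,-48])
p=np.mean(P,0); print('tray frame tcp',R.T@(p[:2]-T),'yaw err',p[3]-(np.pi/2+yaw))
E
```

```text
time: 14.8
position: [603.7, -17.4, 134.8]
ee_rot: [-3.138, 0.0, 1.375]
ft_force: [0.5, -0.2, -1.9]
finger_gap: 46.6
grasp_force: 62.8
[[603.715 -17.393 134.834   1.375]
 [605.044 -17.633 136.464   1.374]
 [605.762 -17.915 137.404   1.374]]
tray frame tcp [-31.63195274  24.49167637] yaw err 0.006161387690480025
```

View pics/w6.png

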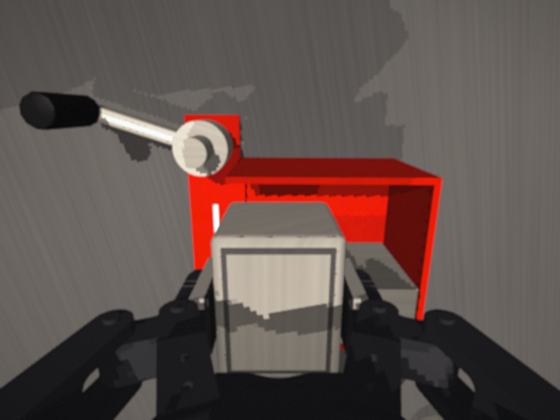

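The held foot hangs over the open end. The +y wall top runs between rows 159 and 181, its corner is at (440,179), the post is at (200,150) and the knob at (42,110). I'll re-measure the offset in this nearer picture.

Run:
```python
from h import *; import pickle
m=pickle.load(open('w6.pkl','rb')); im=cv2.imread('pics/w6.png').astype(int); s=readout.sense(); print(s['position'],s['ee_rot'])
yaw=-.2025;R=np.array([[np.cos(yaw),-np.sin(yaw)],[np.sin(yaw),np.cos(yaw)]]);T=np.array([630.9,-48]); tr=lambda w:np.round(R.T@(w-T),1)
for u in (270,300,330,360): print(u,im[150:205,u,2].tolist())
for u,v in [(250,158.5),(390,158.5),(270,180.5),(380,180.5)]: print(u,v,tr(at(m,u,v,86)))
b,g,r=im[...,0],im[...,1],im[...,2]; red=(r>80)&(g<60)&(b<60)
for v in (200,240,270,300): u=np.where(red[v,:460])[0].max()+.5; print('right',v,u,tr(at(m,u,v,86)))
print('post',tr(at(m,196,152,76)),'knobtop',tr(at(m,40,110,94)),'knob base',tr(at(m,97,112,46)))
for u,v in [(213,237),(345,237)]: print('foot edge',tr(at(m,u,v,s['position'][2]+32)))
```

```text
[606.0492298  -18.2397345  137.84590792] [ 3.13869646e+00 -8.54158142e-04  1.37342606e+00]
270 [94, 93, 95, 94, 95, 95, 95, 100, 110, 118, 119, 120, 120, 119, 119, 118, 118, 118, 118, 118, 118, 118, 116, 115, 115, 121, 144, 180, 204, 211, 211, 211, 207, 187, 146, 108, 94, 93, 95, 94, 94, 95, 93, 92, 105, 151, 210, 236, 240, 241, 239, 226, 174, 127, 111]
300 [95, 95, 94, 95, 95, 96, 97, 106, 116, 119, 120, 121, 121, 119, 119, 120, 120, 120, 120, 119, 119, 119, 117, 117, 115, 117, 137, 173, 202, 209, 207, 209, 206, 189, 151, 111, 94, 95, 96, 96, 95, 95, 94, 101, 143, 205, 237, 240, 240, 240, 238, 225, 173, 125, 110]
330 [95, 96, 97, 96, 96, 96, 98, 105, 116, 120, 123, 122, 120, 120, 121, 122, 122, 121, 121, 120, 120, 120, 120, 119, 117, 118, 135, 174, 205, 213, 213, 212, 212, 204, 180, 151, 141, 141, 142, 142, 143, 143, 142, 140, 139, 145, 175, 221, 236, 241, 241, 241, 241, 241, 242]
360 [94, 95, 94, 95, 95, 95, 96, 102, 112, 118, 121, 122, 122, 123, 122, 122, 121, 121, 122, 121, 120, 120, 121, 120, 118, 117, 128, 162, 196, 210, 210, 210, 210, 203, 180, 150, 136, 136, 138, 139, 139, 139, 138, 136, 137, 159, 210, 237, 241, 241, 241, 241, 241, 240, 240]
250 158.5 [-45.7  68.3]
390 158.5 [33.  68.7]
270 180.5 [-34.5  55.8]
380 180.5 [28.5 56.1]
right 200 438.5 [63.6 44.8]
right 240 432.5 [63.4 19.9]
right 270 428.5 [63.5  0.1]
right 300 424.5 [ 63.7 -20.9]
post [-78.1  70.5] knobtop [-153.2   93.8] knob base [-148.    92.5]
foot edge [-52.2  52.8]
foot edge [-7.2 53.1]
```

The tray fit agrees (wall y 54–58). The foot sits about 3.5 mm too far towards +y, so I'll correct that and descend.

```bash
python3 -m handwheel '{"xyz":[[-0.0035,0,0],[-0.0035,0,0.01],[-0.0035,0,0.02],[-0.0035,0,0.04],[-0.0035,0,0.06],[-0.0035,0,0.08],[-0.0035,0,0.095],[-0.0035,0,0.105],[-0.0035,0,0.108],[-0.0035,0,0.108],[-0.0035,0,0.108]],"twist":[0.006,0.006,0.006,0.006,0.006,0.006,0.006,0.006,0.006,0.006,0.006],"claw":[1,1,1,1,1,1,1,1,1,1,1]}'
python3 -m handwheel '{"xyz":[[0,0,0.001],[0,0,0.002],[0,0,0.003],[0,0,0.003]],"twist":[0,0,0,0],"claw":[1,1,1,1]}'
```

```text
time: 15.87
position: [604.5, -22.3, 28.1]
ee_rot: [3.141, -0.0, 1.367]
ft_force: [0.7, 0.8, -3.0]
finger_gap: 46.9
grasp_force: 63.1
time: 16.2
position: [604.4, -22.4, 25.1]
ee_rot: [3.141, -0.0, 1.367]
ft_force: [-0.6, 0.4, -3.1]
finger_gap: 47.3
grasp_force: 63.1
```

```bash
python3 -m handwheel '{"xyz":[[0,0,0.001],[0,0,0.0015],[0,0,0.0015]],"twist":[0,0,0],"claw":[1,1,1]}';python3 -m handwheel '{"xyz":[[0,0,0.001],[0,0,0.0015],[0,0,0.0015]],"twist":[0,0,0],"claw":[1,1,1]}'
```

```text
time: 16.45
position: [604.5, -22.3, 24.4]
ee_rot: [3.141, 0.0, 1.367]
ft_force: [-2.7, 0.3, 8.5]
finger_gap: 47.1
grasp_force: 64.6
time: 16.7
position: [604.5, -22.3, 24.3]
ee_rot: [3.14, 0.0, 1.367]
ft_force: [-5.4, 1.0, 26.2]
finger_gap: 46.9
grasp_force: 66.8
```

```bash
python3 -m handwheel '{"xyz":[[0,0,0],[0,0,0],[0,0,0],[0,0,0],[0,0,0],[0,0,-0.02],[0,0,-0.05],[0,0,-0.09],[0,0,-0.13],[0,0,-0.17],[-0.03,-0.005,-0.2],[-0.07,-0.01,-0.22]],"twist":[0,0,0,0,0,0,0,0,0,0,0,0],"claw":[-1,-1,-1,-1,-1,-1,-1,-1,-1,-1,-1,-1]}'
python3 -m handwheel '{"xyz":[[-0.27,-0.04,0],[-0.27,-0.04,0],[-0.27,-0.04,0],[-0.27,-0.04,0],[-0.27,-0.04,0],[-0.27,-0.04,0],[-0.27,-0.04,0],[-0.27,-0.04,0],[-0.27,-0.04,0]],"twist":[0,0,0,0,0,0,0,0,0],"claw":[-1,-1,-1,-1,-1,-1,-1,-1,-1]}'
python3 - <<'E'
from h import *; import pickle
for i in range(2):
  s=readout.sense(); m=eyes.camera_model('wrist'); im=eyes.camera('wrist'); 
cv2.imwrite('pics/w7.png',im);pickle.dump(m,open('w7.pkl','wb')); print(s['position'],s['ee_rot'])
for r in nets.trace('wrist','pipe')[:2]:
  print(r['score'],np.round(r['bbox'])); c=max(cv2.findContours(r['pixels'].astype(np.uint8),0,1)[0],key=cv2.contourArea); print(cv2.approxPolyDP(cv2.convexHull(c),3,True)[:,0].tolist())
p=np.array(s['position']); print('pred rim px', proj(m,[497.5,-296.5,120]), [proj(m,[497.5+30*np.cos(a),-296.5+30*np.sin(a),120]).round().tolist() for a in np.arange(0,6.2,np.pi/2)+1.368])
E
```

```text
time: 17.7
position: [583.2, -82.5, 243.4]
ee_rot: [3.137, -0.002, 1.372]
ft_force: [0.4, -1.8, -1.1]
finger_gap: 85.3
grasp_force: 0.0
time: 18.45
position: [486.7, -342.9, 239.4]
ee_rot: [-3.141, -0.0, 1.363]
ft_force: [0.2, 1.1, 0.3]
finger_gap: 85.6
grasp_force: 0.0
[ 487.54632378 -341.31623074  239.53933947] [-3.14122773e+00 -6.40114415e-04  1.36602384e+00]
0.57 [277. 142.  81.  82.]
[[294, 103], [309, 115], [316, 128], [315, 156], [293, 178], [264, 178], [242, 157], [242, 127], [248, 116], [266, 102]]
pred rim px [277.73768923 143.59218911] [[278.0, 102.0], [238.0, 144.0], [278.0, 183.0], [318.0, 144.0]]
```

View pics/w7.png

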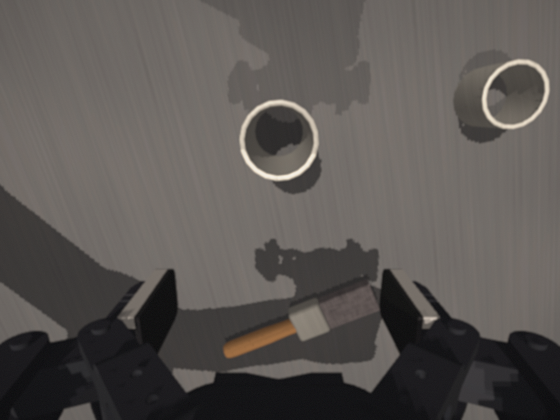

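The pipe's rim is centred at (279,140), clear of the brush (300,320) and the stub (515,94). I'll descend over it and grip.

```bash
python3 -m handwheel '{"xyz":[[0.03,0.001,0],[0.0486,0.0016,0.01],[0.0486,0.0016,0.03],[0.0486,0.0016,0.06],[0.0486,0.0016,0.09],[0.0486,0.0016,0.12],[0.0486,0.0016,0.145],[0.0486,0.0016,0.154],[0.0486,0.0016,0.154]],"twist":[0,0,0,0,0,0,0,0,0],"claw":[-1,-1,-1,-1,-1,-1,-1,-1,-1]}'
python3 -m handwheel '{"xyz":[[0,0,0],[0,0,0],[0,0,0],[0,0,0],[0,0,0],[0,0,0],[0,0,0],[0,0,0]],"twist":[0,0,0,0,0,0,0,0],"claw":[1,1,1,1,1,1,1,1]}' 60
```

```text
time: 19.35
position: [498.7, -292.3, 83.9]
ee_rot: [-3.138, -0.001, 1.369]
ft_force: [-0.2, 0.9, 0.2]
finger_gap: 85.0
grasp_force: 0.0
time: 20.02
position: [499.7, -294.4, 87.8]
ee_rot: [3.139, 0.001, 1.367]
ft_force: [-2.0, 1.2, 7.1]
finger_gap: 57.8
grasp_force: 63.4
```

```bash
python3 -m handwheel '{"xyz":[[0,0,-0.01],[0,0,-0.04],[0,0,-0.08],[0,0,-0.12],[0.04,0.014,-0.13],[0.08,0.029,-0.13],[0.12,0.044,-0.13],[0.16,0.058,-0.13],[0.2,0.073,-0.13],[0.24,0.088,-0.13],[0.27,0.099,-0.13],[0.288,0.1055,-0.13]],"twist":[0,0,0,0,0,0,0,0,0,0,0,0],"claw":[1,1,1,1,1,1,1,1,1,1,1,1]}'
python3 - <<'E'
from h import *; import pickle
P=[]
for i in range(8):
  s=readout.sense(); P.append([*s['position'],*s['ee_rot'],s['finger_gap']]); m=eyes.camera_model('wrist'); im=eyes.camera('wrist')
cv2.imwrite('pics/w8.png',im);pickle.dump(m,open('w8.pkl','wb')); print(np.round(P,3)[[0,-3,-2,-1]])
yaw=-.2025;R=np.array([[np.cos(yaw),-np.sin(yaw)],[np.sin(yaw),np.cos(yaw)]]);T=np.array([630.9,-48]); tr=lambda w:np.round(R.T@(w-T),1)
p=np.mean(P[-3:],0); print('tcp tray',tr(p[:2]))
g=cv2.cvtColor(im,6)
for r in nets.trace('wrist','pipe')[:2]: print(r['score'],np.round(r['bbox']))
b=((g>150)*255).astype(np.uint8)
for c in cv2.findContours(b,1,1)[0]:
  if cv2.contourArea(c)>3000 and len(c)>20: e=cv2.fitEllipse(c); print(np.round(e[0],1),np.round(e[1],1),cv2.boundingRect(c),'tray',tr(at(m,*e[0],p[2]+35)))
print('pred rim centre',proj(m,[p[0],p[1],p[2]+35]))
i=im.astype(int); 
for u in (300,340,380):
  col=i[:,u,2]-i[:,u,1]; print(u,[ (v,int(col[v])) for v in range(60,230,1) if abs(col[v]-col[v-1])>12][:20])
E
```

```text
time: 21.02
position: [662.8, -27.2, 217.3]
ee_rot: [3.14, -0.004, 1.372]
ft_force: [-0.7, 1.0, -3.9]
finger_gap: 57.9
grasp_force: 66.3
[[ 6.62815e+02 -2.71830e+01  2.17294e+02  3.14000e+00 -4.00000e-03
   1.37200e+00  5.78790e+01]
 [ 6.60041e+02 -3.46590e+01  2.16350e+02 -3.14100e+00  1.00000e-03
   1.36600e+00  5.78680e+01]
 [ 6.59997e+02 -3.53050e+01  2.16319e+02 -3.14100e+00  1.00000e-03
   1.36500e+00  5.78350e+01]
 [ 6.60067e+02 -3.54630e+01  2.16275e+02 -3.14200e+00  1.00000e-03
   1.36500e+00  5.76290e+01]]
tcp tray [26.  18.5]
0.87 [278. 278. 159. 206.]
pred rim centre [275.33504579 314.08368925]
300 [(140, 31), (141, 69), (142, 97), (149, 120), (150, 155), (151, 181), (154, 169), (155, 137), (156, 98), (157, 79), (169, 107), (170, 155), (171, 200), (182, 166), (183, 89), (184, 25), (185, 3)]
340 []
380 []
```

Run:
```python
from h import *; import pickle
m=pickle.load(open('w8.pkl','rb')); im=cv2.imread('pics/w8.png'); g=cv2.cvtColor(im,6).astype(int)
yaw=-.2025;R=np.array([[np.cos(yaw),-np.sin(yaw)],[np.sin(yaw),np.cos(yaw)]]);T=np.array([630.9,-48]); tr=lambda w:np.round(R.T@(w-T),1)
p=np.array([660.05,-35.4,216.3]); tx=np.array([np.cos(1.366),np.sin(1.366)]); ty=np.array([tx[1],-tx[0]])
for d in (30,26,0,-26,-30): print('row for x',d,proj(m,[*(p[:2]+d*tx),p[2]+35]).round(1))
for d in (30,-30): print('col for y',d,proj(m,[*(p[:2]+d*ty),p[2]+35]).round(1))
print('col278 from 165',g[165:400:3,278].tolist())
print('row 310 from 180', g[310,180:380:3].tolist())
print('wall',[ (v,tr(at(m,300,v,86))) for v in (149.5,155.5)])
i=im.astype(int); red=(i[...,2]>80)&(i[...,1]<60)&(i[...,0]<60)
for v in (160,180,200,220): w=np.where(red[v])[0]; print(v,w.min(),w.max(),tr(at(m,w.max()+.5,v,86)))
```

```text
row for x 30 [275.2 235.8]
row for x 26 [275.3 246.9]
row for x 0 [275.5 314.7]
row for x -26 [275.7 374.7]
row for x -30 [275.8 383.4]
col for y 30 [359.6 314.6]
col for y -30 [191.5 314.8]
col278 from 165 [39, 37, 65, 108, 106, 105, 103, 104, 102, 103, 103, 103, 101, 100, 100, 100, 101, 100, 100, 101, 101, 102, 102, 103, 119, 209, 191, 175, 132, 106, 106, 106, 105, 106, 100, 86, 71, 71, 72, 71, 71, 71, 71, 71, 70, 70, 70, 69, 68, 69, 68, 69, 68, 68, 67, 67, 67, 67, 67, 67, 67, 67, 67, 67, 67, 66, 67, 67, 67, 81, 123, 89, 16, 18, 20, 19, 20, 18, 19]
row 310 from 180 [68, 88, 73, 22, 17, 16, 46, 84, 83, 72, 66, 65, 64, 66, 68, 66, 69, 69, 69, 70, 70, 69, 70, 70, 71, 72, 71, 69, 69, 70, 71, 71, 68, 70, 69, 71, 71, 70, 71, 72, 72, 69, 69, 72, 69, 70, 66, 68, 67, 68, 68, 66, 66, 67, 65, 65, 67, 83, 85, 67, 14, 16, 20, 33, 86, 85, 35]
wall [(149.5, array([44.3, 58.2])), (155.5, array([44.4, 53.5]))]
160 153 323 [63.  49.9]
180 155 324 [64.3 33.9]
200 157 322 [63.3 17.3]
220 159 190 [-45.9   0.5]
```

```bash
python3 -m handwheel '{"xyz":[[0.002,0.0007,0.0],[0.002,0.0007,0.01],[0.002,0.0007,0.03],[0.002,0.0007,0.05],[0.002,0.0007,0.07],[0.002,0.0007,0.09],[0.002,0.0007,0.105],[0.002,0.0007,0.113],[0.002,0.0007,0.117],[0.002,0.0007,0.117],[0.002,0.0007,0.117]],"twist":[0,0,0,0,0,0,0,0,0,0,0],"claw":[1,1,1,1,1,1,1,1,1,1,1]}'
python3 -m handwheel '{"xyz":[[0,0,0.001],[0,0,0.002],[0,0,0.003],[0,0,0.003]],"twist":[0,0,0,0],"claw":[1,1,1,1]}'
```

```text
time: 22.38
position: [662.2, -31.7, 99.3]
ee_rot: [3.141, -0.0, 1.367]
ft_force: [-0.1, 0.3, -3.5]
finger_gap: 57.8
grasp_force: 66.2
time: 22.72
position: [661.9, -31.8, 96.1]
ee_rot: [3.141, -0.0, 1.367]
ft_force: [-0.1, 0.7, -4.1]
finger_gap: 57.7
grasp_force: 66.2
```

```bash
python3 -m handwheel '{"xyz":[[-0.001,0,0.001],[-0.001,0,0.002],[-0.001,0,0.002]],"twist":[0,0,0],"claw":[1,1,1]}';python3 -m handwheel '{"xyz":[[0,0,0.001],[0,0,0.0015],[0,0,0.0015]],"twist":[0,0,0],"claw":[1,1,1]}'
```

```text
time: 22.97
position: [661.7, -32.9, 94.0]
ee_rot: [3.141, 0.0, 1.367]
ft_force: [-0.2, -0.0, -2.7]
finger_gap: 57.6
grasp_force: 66.5
time: 23.22
position: [661.7, -32.7, 93.9]
ee_rot: [3.141, 0.0, 1.367]
ft_force: [-5.0, 0.0, 11.3]
finger_gap: 57.9
grasp_force: 67.9
```

```bash
python3 -m handwheel '{"xyz":[[0,0,0],[0,0,0],[0,0,0],[0,0,0],[0,0,0],[0,0,-0.01],[0,0,-0.03],[0,0,-0.06],[0,0,-0.1],[0,0,-0.136],[0,0,-0.136],[0,0,-0.136]],"twist":[0,0,0,0,0,0,0,0,0,0,0,0],"claw":[-1,-1,-1,-1,-1,-1,-1,-1,-1,-1,-1,-1]}'
python3 -m handwheel '{"xyz":[[0.071,-0.124,0],[0.071,-0.124,0],[0.071,-0.124,0],[0.071,-0.124,0],[0.071,-0.124,0],[0.071,-0.124,0],[0.071,-0.124,0],[0.071,-0.124,0],[0.071,-0.124,0],[0.071,-0.124,0],[0.071,-0.124,0],[0.071,-0.124,0]],"twist":[-1.574,-1.574,-1.574,-1.574,-1.574,-1.574,-1.574,-1.574,-1.574,-1.574,-1.574,-1.574],"claw":[-1,-1,-1,-1,-1,-1,-1,-1,-1,-1,-1,-1]}'
python3 -m handwheel '{"xyz":[[0,0,0],[0,0,0]],"twist":[-0.085,-0.085],"claw":[-1,-1]}'
python3 - <<'E'
from h import *; import pickle
for i in range(3):
  s=readout.sense(); m=eyes.camera_model('wrist'); im=eyes.camera('wrist')
cv2.imwrite('pics/w9.png',im);pickle.dump(m,open('w9.pkl','wb')); print(s['time'],s['position'],s['ee_rot'])
i=im.astype(int); k=(i.max(2)<45).astype(np.uint8)
print('pred knob top',proj(m,[496.5,74,94]),'base',proj(m,[496.5,74,46]),'hinge',proj(m,[564.7,37.1,76]))
n,l,st,c=cv2.connectedComponentsWithStats(k)
for j in range(1,n):
  if st[j,4]>150: print(st[j].tolist(),c[j].round())
for n in ('keeper','foot','pipe'):
  for r in nets.trace('wrist',n)[:2]: print(n,r['score'],np.round(r['bbox']))
E
```

```text
time: 24.22
position: [662.9, -32.7, 231.6]
ee_rot: [3.136, -0.001, 1.367]
ft_force: [0.1, -0.2, -0.6]
finger_gap: 85.2
grasp_force: 0.0
time: 25.22
position: [553.9, 61.7, 227.4]
ee_rot: [-3.141, -0.002, 2.873]
ft_force: [-0.2, -0.9, 0.4]
finger_gap: 85.3
grasp_force: 0.0
time: 25.38
position: [553.9, 61.6, 227.3]
ee_rot: [-3.141, -0.002, 2.955]
ft_force: [0.3, 0.0, -0.3]
finger_gap: 85.5
grasp_force: 0.0
25.4833 [554.14242814  61.67418615 227.63021137] [-3.14146446e+00 -1.47765851e-03  2.94854489e+00]
pred knob top [281.57988152 125.70698119] base [281.10240463 123.41106461] hinge [255.13692626 210.46164808]
[510, 16, 50, 30, 773] [542.  30.]
[271, 114, 24, 24, 168] [281. 128.]
[0, 269, 560, 151, 41050] [277. 373.]
keeper 0.7 [267. 164.  56. 120.]
foot 0.84 [208. 248.  63.  61.]
foot 0.7 [268. 162.  55. 116.]
pipe 0.87 [200. 329.  77. 108.]
pipe 0.56 [504.  69. 112. 133.]
```

```bash
python3 -m handwheel '{"xyz":[[0.03,0.0005,0],[0.0589,0.001,0.01],[0.0589,0.001,0.04],[0.0589,0.001,0.08],[0.0589,0.001,0.12],[0.0589,0.001,0.15],[0.0589,0.001,0.167],[0.0589,0.001,0.167],[0.0589,0.001,0.167]],"twist":[0,0,0,0,0,0,0,0,0],"claw":[-1,-1,-1,-1,-1,-1,-1,-1,-1]}'
python3 -m handwheel '{"xyz":[[0,0,0],[0,0,0],[0,0,0],[0,0,0],[0,0,0],[0,0,0],[0,0,0],[0,0,0],[0,0,0],[0,0,0],[0,0,0],[0,0,0]],"twist":[0,0,0,0,0,0,0,0,0,0,0,0],"claw":[1,1,1,1,1,1,1,1,1,1,1,1]}' 30
python3 - <<'E'
from h import *
s=readout.sense();p=np.array(s['position'][:2]);psi=s['ee_rot'][2];H=np.array([564.7,37.1]);print(p,psi,np.hypot(*(p-H)),np.arctan2(*(p-H)[::-1]))
a0=np.arctan2(*(p-H)[::-1])%6.2832; tx=np.array([np.cos(psi),np.sin(psi)]);ty=np.array([tx[1],-tx[0]])
for a in np.linspace(a0,4.5095,13)[1:]:
  d=H+77.8*np.array([np.cos(a),np.sin(a)])-p; print(round(a-2.5095,2),np.round([d@tx/1e3,d@ty/1e3],4).tolist())
E
```

```text
time: 26.43
position: [496.5, 74.5, 61.0]
ee_rot: [-3.141, -0.001, 2.952]
ft_force: [-0.4, 1.1, 0.6]
finger_gap: 85.6
grasp_force: 0.0
time: 27.43
position: [497.2, 74.2, 62.0]
ee_rot: [3.141, 0.001, 2.952]
ft_force: [-1.5, 0.6, 7.1]
finger_gap: 19.1
grasp_force: 29.5
[497.20549761  74.1722252 ] 2.951856221829236 77.0055695030602 2.639315540918251
0.29 [0.0036, -0.0115]
0.44 [0.0045, -0.0236]
0.6 [0.0036, -0.0357]
0.75 [0.0008, -0.0475]
0.91 [-0.0038, -0.0587]
1.06 [-0.0101, -0.069]
1.22 [-0.0179, -0.0783]
1.38 [-0.027, -0.0862]
1.53 [-0.0373, -0.0927]
1.69 [-0.0484, -0.0974]
1.84 [-0.0602, -0.1004]
2.0 [-0.0723, -0.1015]
```

Gripped (gap 19.1). Turning along the arc.

```bash
python3 -m handwheel '{"xyz":[[0.0035,-0.0115,0],[0.0045,-0.0236,0],[0.0036,-0.0357,0],[0.0008,-0.0475,0],[-0.0038,-0.0587,0],[-0.0101,-0.069,0],[-0.0179,-0.0783,0],[-0.027,-0.0862,0],[-0.0373,-0.0927,0],[-0.0484,-0.0974,0],[-0.0602,-0.1004,0],[-0.0602,-0.1004,0]],"twist":[0,0,0,0,0,0,0,0,0,0,0,0],"claw":[1,1,1,1,1,1,1,1,1,1,1,1]}'
python3 -m handwheel '{"xyz":[[-0.006,-0.0008,0],[-0.012,-0.0011,0],[-0.012,-0.0011,0]],"twist":[0,0,0],"claw":[1,1,1]}'
```

```text
time: 28.43
position: [538.8, -35.0, 61.6]
ee_rot: [3.139, 0.001, 2.953]
ft_force: [0.6, 4.1, 2.3]
finger_gap: 19.1
grasp_force: 30.5
time: 28.68
position: [548.7, -37.7, 61.5]
ee_rot: [3.14, -0.001, 2.954]
ft_force: [-1.6, 5.2, 4.6]
finger_gap: 18.8
grasp_force: 30.6
```

```bash
python3 -m handwheel '{"xyz":[[-0.001,0,0],[-0.002,0,0],[-0.002,0,0]],"twist":[0,0,0],"claw":[1,1,1]}';python3 -m handwheel '{"xyz":[[-0.001,0,0],[-0.002,0,0],[-0.002,0,0]],"twist":[0,0,0],"claw":[1,1,1]}'
```

```text
time: 28.93
position: [550.0, -38.0, 61.5]
ee_rot: [3.14, -0.001, 2.954]
ft_force: [-3.6, 5.6, 3.2]
finger_gap: 18.9
grasp_force: 30.4
time: 29.18
position: [550.0, -38.0, 61.5]
ee_rot: [3.141, -0.004, 2.954]
ft_force: [-9.0, 7.3, 8.3]
finger_gap: 19.4
grasp_force: 31.2
```

```bash
python3 -m handwheel '{"xyz":[[-0.001,0,0],[-0.002,0,0],[-0.002,0,0]],"twist":[0,0,0],"claw":[1,1,1]}'; python3 -m handwheel '{"xyz":[[0,0,0],[0,0,0],[0,0,0],[0,0,0],[0,0,-0.01],[0,0,-0.03],[0,0,-0.06],[0,0,-0.1],[0,0,-0.14],[0,0,-0.17],[0,0,-0.17],[0,0,-0.17]],"twist":[0,0,0,0,0,0,0,0,0,0,0,0],"claw":[-0.1,-0.1,-0.1,-0.1,-0.1,-0.1,-0.1,-0.1,-0.1,-0.1,-0.1,-0.1]}'
python3 - <<'E'
from h import *; import pickle
for i in range(3):
  s=readout.sense(); m=eyes.camera_model('wrist'); im=eyes.camera('wrist')
cv2.imwrite('pics/w10.png',im);pickle.dump(m,open('w10.pkl','wb')); print(s['time'],s['position'],s['ee_rot'])
yaw=-.2025;R=np.array([[np.cos(yaw),-np.sin(yaw)],[np.sin(yaw),np.cos(yaw)]]);T=np.array([630.9,-48])
W=lambda x,y,z:proj(m,[*(T+R@np.array([x,y])),z]).round()
print('pred knob top',W(-82,-8,94),'foot top',W(-31,20.6,56),'pipe rim',W(26.5,20.6,126),'hinge',W(-82,70,76))
for n in ('keeper','foot','pipe','section'):
  for r in nets.trace('wrist',n)[:2]: print(n,round(r['score'],2),np.round(r['bbox']))
k=(im.astype(int).max(2)<50).astype(np.uint8); n,l,st,c=cv2.connectedComponentsWithStats(k)
for j in range(1,n):
  if st[j,4]>120: print(st[j].tolist(),c[j].round())
im=eyes.camera('top'); cv2.imwrite('pics/top2.png',im)
E
```

```text
time: 29.43
position: [550.1, -38.1, 61.4]
ee_rot: [-3.141, -0.007, 2.955]
ft_force: [-16.6, 8.6, 14.1]
finger_gap: 18.8
grasp_force: 31.7
time: 30.43
position: [555.4, -40.7, 233.8]
ee_rot: [-3.142, 0.004, 2.951]
ft_force: [0.3, 0.1, -0.5]
finger_gap: 47.0
grasp_force: 0.0
30.5333 [554.05079406 -40.88360451 231.14809928] [-3.14101170e+00 -5.70049338e-04  2.95131337e+00]
pred knob top [281. 192.] foot top [309. 234.] pipe rim [314. 328.] hinge [369. 188.]
keeper 0.88 [321. 182. 119.  39.]
keeper 0.5 [305. 245. 158. 182.]
pipe 0.77 [308. 308.  65. 103.]
section 0.8 [252. 264.  50. 135.]
[271, 173, 20, 29, 359] [280. 187.]
[0, 258, 560, 162, 44319] [278. 368.]
```

Run:
```python
from h import *
yaw=-.2025;R=np.array([[np.cos(yaw),-np.sin(yaw)],[np.sin(yaw),np.cos(yaw)]]);T=np.array([630.9,-48])
w=lambda x,y:T+R@np.array([x,y])
old={}
for cam in ('side','top'):
  im=eyes.camera(cam); m=eyes.camera_model(cam); cv2.imwrite(f'pics/{cam}3.png',im)
  def box(c,h,z0,pts):
    P=np.array([proj(m,[*q,z]) for q in pts for z in (z0,z0+h)]); lo,hi=P.min(0),P.max(0); return np.round([*(lo+hi)/2,*(hi-lo)]).tolist()
  circ=[w(26.5,20.6)+30*np.array([np.cos(a),np.sin(a)]) for a in np.arange(0,6.2,.2)]
  print(cam,'pred pipe',box(0,120,6,circ),'foot',box(0,50,6,[w(-31+a,20.6+b) for a in(-24,24) for b in(-30,30)]),'knob',proj(m,[*w(-82,-8),70]).round())
  for n in ('pipe','foot','keeper','section','stub','hammer','brush'):
    print(n,[(round(r['score'],2),np.round(r['bbox']).tolist()) for r in nets.trace(cam,n)[:2]])
```

```text
side pred pipe [242.0, 194.0, 21.0, 46.0] foot [254.0, 213.0, 27.0, 29.0] knob [273. 206.]
pipe [(0.63, [242.0, 188.0, 22.0, 32.0])]
foot [(0.48, [260.0, 212.0, 19.0, 22.0])]
keeper [(0.82, [263.0, 216.0, 39.0, 36.0])]
section [(0.63, [266.0, 195.0, 31.0, 35.0])]
stub [(0.72, [284.0, 168.0, 15.0, 18.0])]
hammer [(0.84, [142.0, 252.0, 90.0, 60.0]), (0.7, [261.0, 217.0, 35.0, 34.0])]
brush [(0.93, [379.0, 167.0, 62.0, 21.0])]
top pred pipe [282.0, 171.0, 20.0, 25.0] foot [278.0, 190.0, 21.0, 20.0] knob [283. 206.]
pipe []
foot []
keeper []
section [(0.59, [261.0, 203.0, 13.0, 10.0])]
stub [(0.6, [363.0, 158.0, 17.0, 16.0])]
hammer [(0.85, [192.0, 150.0, 77.0, 23.0])]
brush [(0.95, [429.0, 230.0, 23.0, 62.0])]
```

Pipe, foot and keeper all match their predicted positions (pipe top row 172 seen, 171 predicted), and the bystanders have not moved. Handing in.

```bash
python3 -c "
from rig import robot
print(robot.hand_in())"
```

```text
the job is handed in; nothing more can be done
None
```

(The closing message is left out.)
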